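Peel the stuck top tray off the chilled block and hold it over the light pad

TASK

Two formed white trays have stuck together, one nested in the other, on the heavy aluminium block. Take the top one by the upright fin on its corner and peel it off, tipping that corner well up (a good 3 cm) while the opposite corner still rests on the lower tray. The block and the lower tray stay standing where they are. Then hold the tray, roughly level and right way up, with its middle about 10 cm above the middle of the light pad; finish still holding it there, motionless, and leave the other things on the bench undisturbed.

Things in the scene. Friction and masses are not known exactly. Their poses are not given: they have to be found in the camera images.
- tray_fin (a point): Centre of the top tray's upright white fin: 10 mm thick, 30 mm long, 38 mm high, standing on the flange at one corner; 19 mm below its top, 73 mm above the bench at the start. Axes of the tray: x along its 90 mm side, y along its 130 mm side, z up. The fin's length runs at 120.6 deg from tray x towards y (along the diagonal). It is at (-31, +50, +27) mm from tray_mid in tray axes.
- tray_mid (a point): Middle of the loose top tray (white, 90 x 130 mm, 4 mm flange, about 70 g), 8 mm above its pan's underside, 8 mm below the flange's top; axes as tray_fin. Its pan nests 12 mm deep in the lower tray. Four small sprung rubber grippers on the lower tray press on its long edges near the corners: each holds back about 2 N and lets go once that corner is raised about 6 mm.
- tray_far (a point): Corner of the top tray diagonally opposite the fin, at the underside of its flange, (+41, -61, +4) mm from tray_mid in tray axes; the tray tips about it.
- block_top (a point): Centre of the lower tray's rim, 50 mm above the bench; the top tray's flange rests on it. The lower tray is bedded fast in an aluminium block 90 x 130 x 34 mm: together one loose thing of about 1.25 kg standing on the bench. Axes as the top tray's at the start.
- pad_top (a point): Centre of the upper face of the light pad, 14 mm above the bench: a flat grey slab with a white face, 130 x 170 mm, fixed to the bench; z up.
- bottle_a: White plastic bottle, 44 mm across, 95 mm high, loose bystander; origin at its underside centre.
- bottle_b: White plastic bottle with a paper label, 38 mm across, 85 mm high, loose bystander; origin at its underside centre.
- jar: Amber glass jar, 60 mm across, 65 mm high, loose bystander; origin at its underside centre.
- tube_rack: Green tube rack with a few tubes, 70 x 200 mm, 82 mm high over the tubes, loose bystander; origin at its underside centre, long side along its y.
- timer: White round dial timer, 64 mm across, 31 mm high, loose bystander; origin at its underside centre.
- marker: Black marker pen lying flat, 130 mm long along its x, 14 mm thick, loose bystander; origin at its underside centre.
- tip_box: Open box of orange pipette tips, 85 x 120 mm, 55 mm high, loose bystander; origin at its underside centre.
Things that resemble listed ones, but are neither listed nor needed, are in the scene too. What is meant by the part that bears pad_top is not pink, and is the smaller of those in its own colour.

How it is judged:
By the outcome, as a careful person would: the job done as asked, in the order asked, and still so for the second after the job is handed in, while the arm keeps its last pose, push and grip.
It also fails if it takes over 38 s, if anything falls off the work surface, if the arm or the gripper's body presses on something with over 40 N, if the wrist force passes 120 N, or if a joint passes its speed limit or range.

ROBOT

A 6-joint arm with a two-finger parallel gripper is mounted at the origin on the work surface. World frame = base frame: x ahead of the robot, y to its left, z up, the work surface at z = 0. Lengths are in m, angles in degrees, forces in N, time in s.
With the tool pointing down it reaches from about 0.25 to 0.725 m from the base axis. Payload 9.7 kg.
Tool frame: the origin (TCP) lies midway between the tips of the shut fingers; the grasp point (between the pads) lies 19 mm behind it (bot.pinch_z is the distance from the TCP to the grasp point, in m); z points along the fingers, y is the line along which they close (so a half turn about z gives the same grasp; the last joint's range is limited). The gripper opens to 85 mm and grips with 20 to 120 N. Pads are 22 mm wide; open, the fingers measure 114 mm over their backs; the gripper's body (76 mm by 85 mm) begins 54 mm behind the grasp point. The pads swing forward as they close: fully open they stand 13 mm farther back than shut.
Start: joints at [-72.422, 4.979, 10.078, 95.1, 0, 90], TCP at [0.166, -0.524, 0.231] pointing down, gripper open.
Joint ranges: [-179.16, 179.16], [-48.56, 103.87], [-65.8, 70.77], [-126.05, 130.52], [-82.76, 87.17], [-180, 180]. Speed limits (degrees/s): [127.2, 127.2, 147.25, 180, 180, 180].

INTERFACE

Orientations are given as [roll, pitch, yaw] about the fixed x, y, z axes, in that order (R = Rz(yaw) Ry(pitch) Rx(roll)).
In Python, from workcell import sensors, camera, camera_params, ticket, bot gives the robot as it stands.
- The arm moves only by the shell command python3 -m jog 'ROWS' [FORCE]. ROWS is JSON, a list that holds one entry, the list of rows, each a list of 5 numbers: the shift along the world's x, y, z in units of 50 mm (1.0 is 50 mm), then the turn about the world's z in units of 5 degrees (1.0 is 5 degrees), then the opening, from 0 (shut) to 1 (fully open). In form: [[[tx, ty, tz, yaw, grip], ...]]. A call has 1 to 8 rows; each row shifts and turns the commanded pose from where the row before left it; what a row does not reach is not made up. A row lasts 1/10 s, in which the tool goes at most 50 mm and 8.59 degrees, less where a joint would pass 70% of its speed; a pose out of reach is approached as far as the arm can. A call is refused whole if a number of a shift passes 1 or a number of a turn 1, either way. A call with a gripper value outside its range is refused whole. The fingers move at their own pace and stop on an object; FORCE is the grip in N (left out, the last holds). Time passes only in rows, so rows that do not move let the fingers close. It gives the time, the measured TCP pose, the force, the opening and the grip force at its end, in the units of the state.
- sensors.get_obs(): the state, without advancing time (a new reading comes with each control period).
- camera(name): name is "side" or "top" or "wrist"; returns the picture (384x512x3 uint8, blue, green, red); there is no depth.
- camera_params(name): a dict with "fx", "fy", "cx", "cy" (pixels), "k1" (the pictures are not rectified: a ray, as slopes to the right and down, at radius r is drawn at 1 + k1 r^2 times it, then the intrinsics apply), "T" (4x4, takes a point from camera to world coordinates); the wrist camera has in their place "tool_from_camera" (4x4, takes a point from camera to tool coordinates, whose origin is the TCP and whose axes are the flange's). Camera axes: x right, y down, z forward; pixel columns grow to the right and rows downward; lengths in m; the calibration is good to about 2 mm. A picture is of the moment at which its call begins: read the wrist's pose just before it. camera_params takes no time and is no camera call.
- ticket.job_done(): hands the job in; it is judged then, once.
The state is a dict: "time": time; "q": joint angles; "qd": joint speeds; "joint_efforts": joint torques, N m; "ee_pos": TCP position; "tcp_rot": TCP orientation; "wrist_force": force on the tool from outside, world axes, zero at the start; "torque": the same for the moment, N m; "opening": finger opening in m; "grasp_force": force on a finger pad.
Only numpy, scipy, OpenCV 4.12 (cv2) and the standard library are available. Lean on these libraries where they do the work, as an engineer would, in place of code of your own. Each camera call takes 0.05 s, during which the arm holds its last target. There are 200 camera calls.

## Working session

There is one attempt and no reset: what is moved stays moved. The work goes in short steps, Python scripts to look and compute and a shell command to move; the robot and the scene stay as the last step left them, time stands still between calls to the robot, and variables do not carry over. Pictures are saved under pics/ and viewed, at most 10 in all, crops included, and the job is handed in when it is done.

```bash
mkdir -p pics; cat > h.py <<'E'
import numpy as np, cv2
from workcell import sensors, camera, camera_params, ticket, bot
from scipy.spatial.transform import Rotation as R
def T(name):
    p=camera_params(name)
    if 'T' in p: return p,np.array(p['T'])
    o=sensors.get_obs(); M=np.eye(4); M[:3,:3]=R.from_euler('xyz',o['tcp_rot'],degrees=True).as_matrix(); M[:3,3]=o['ee_pos']
    return p,M@np.array(p['tool_from_camera'])
def ray(pt,uv):
    p,M=pt
    K=np.array([[p['fx'],0,p['cx']],[0,p['fy'],p['cy']],[0,0,1.]])
    x=cv2.undistortPoints(np.array([[uv]],float),K,np.array([p['k1'],0,0,0.]))[0,0]
    return M[:3,3],M[:3,:3]@np.array([x[0],x[1],1])
def onz(pt,uv,z):
    o,d=ray(pt,uv); return (o+d*(z-o[2])/d[2]).round(4)
def proj(pt,X):
    p,M=pt; c=M[:3,:3].T@(np.array(X)-M[:3,3]); x=c[:2]/c[2]; x=x*(1+p['k1']*(x@x))
    return (x*[p['fx'],p['fy']]+[p['cx'],p['cy']]).round(1)
E
python3 - <<'E'
from h import *
print(sensors.get_obs())
ims=[]
for n in('top','side'):
    im=camera(n); cv2.imwrite(f'pics/{n}0.png',im); ims.append(im); p,M=T(n); print(n,p['fx'],M.round(3).tolist())
E
```

```text
{'time': 0.0, 'q': array([-7.24213208e+01,  5.01318138e+00,  1.00324102e+01,  9.51003592e+01,
       -3.64742082e-04,  8.99998075e+01]), 'qd': array([ 0.03046706,  0.01164701,  0.04946384,  0.0645367 , -0.00864736,
       -0.0020157 ]), 'joint_efforts': array([ 4.82615851e-04, -5.20383132e+01,  4.64810729e+01,  1.61616696e-02,
        1.62463207e-04,  8.76835799e-06]), 'ee_pos': array([ 0.16603254, -0.52408345,  0.23054481]), 'tcp_rot': array([-1.79918870e+02,  3.64469142e-04,  1.75788722e+01]), 'wrist_force': array([-0.22787074,  0.1389922 ,  0.10488769]), 'torque': array([-0.00492106, -0.01651946,  0.00670316]), 'grasp_force': 0.0, 'opening': 0.08541353714779522}
top 431.071220854115 [[-0.023, -0.995, 0.102, 0.414], [-1.0, 0.023, 0.002, -0.055], [-0.004, -0.102, -0.995, 1.125], [0.0, 0.0, 0.0, 1.0]]
side 371.5552373182246 [[-0.986, -0.128, 0.106, 0.389], [-0.166, 0.737, -0.655, 0.589], [0.005, -0.663, -0.748, 0.82], [0.0, 0.0, 0.0, 1.0]]
```

View pics/top0.png

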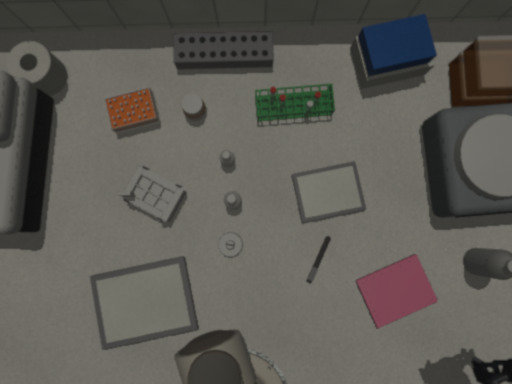

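View pics/side0.png

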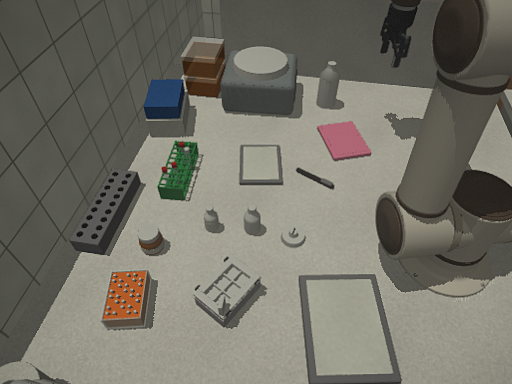

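The top view shows the trays at about (154,194) and the small grey pad, the target, at (328,192). The larger grey pad at (145,302) and the pink one are decoys. Next I'll measure the tray and pad, with an enlarged crop to find the fin.

```bash
python3 - <<'E'
from h import *
t=cv2.imread('pics/top0.png'); s=cv2.imread('pics/side0.png')
a=cv2.resize(t[155:235,110:200],None,fx=4.4,fy=6*80*0+4.4,interpolation=3)
b=cv2.resize(s[250:330,185:275],None,fx=4.4,fy=4.4,interpolation=3)
cv2.imwrite('pics/crop.png',np.hstack([a,b]))
pt=T('top')
g=t.astype(int); gray=g.mean(2); 
m=((gray>140)).astype(np.uint8)
print(gray[192,285:375].astype(int).tolist())
for uv in [(292,175),(355,163),(365,209),(303,222)]: print(onz(pt,uv,.012))
print('pad',onz(pt,(328.5,192),.014),'tray',onz(pt,(154,194),.05))
E
```

```text
[106, 106, 105, 106, 106, 108, 108, 109, 108, 99, 74, 68, 73, 76, 87, 109, 117, 118, 117, 117, 116, 116, 116, 115, 116, 116, 116, 116, 116, 116, 116, 115, 115, 114, 115, 115, 115, 115, 114, 113, 113, 113, 113, 114, 113, 112, 112, 113, 113, 112, 112, 111, 112, 111, 111, 110, 111, 111, 111, 111, 110, 111, 112, 111, 111, 111, 110, 111, 111, 110, 111, 110, 107, 91, 75, 71, 73, 87, 102, 107, 108, 110, 110, 110, 110, 110, 110, 108, 106, 108]
[ 0.5618 -0.1505  0.012 ]
[ 0.5896 -0.3159  0.012 ]
[ 0.469  -0.3362  0.012 ]
[ 0.4392 -0.175   0.012 ]
pad [ 0.515  -0.2434  0.014 ] tray [0.5168 0.2001 0.05  ]
```

View pics/crop.png

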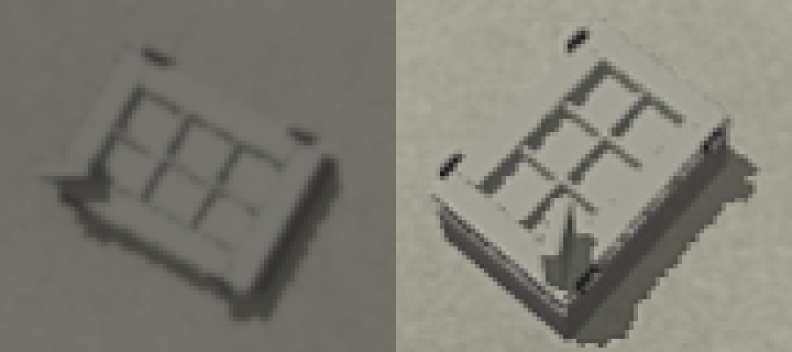

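```bash
cat >> h.py <<'E'
def tray(mid,yaw,p): return np.array(mid)+R.from_euler('z',yaw,degrees=True).apply(np.array(p)/1000)
E
python3 - <<'E'
from h import *
pt=T('top')
W=[onz(pt,(110+x/4.4,155+y/4.4),z) for (x,y),z in zip([(140,48),(335,160),(240,290)],[.054]*3)]
A,B,C=W;print(W,np.linalg.norm(A-B),np.linalg.norm(B-C))
mid=(A+C)/2; mid[2]=.046
ya=A-B; xa=B-C
yaw=[np.degrees(np.arctan2(ya[1],ya[0]))-90,np.degrees(np.arctan2(xa[1],xa[0]))]; print(mid,yaw)
y=np.mean(yaw); f=tray(mid,y,[-31,50,27]); print('fin',f,'proj',proj(pt,f),(proj(pt,f)-[110,155])*4.4,'side',(proj(T('side'),f)-[185,250])*4.4)
print('far',tray(mid,y,[41,-61,4]),'close dir yaw',y+30.6)
for n in [[-45,65,8],[45,65,8],[45,-65,8],[-45,-65,8]]: print((proj(T('side'),tray(mid,y,n))-[185,250])*4.4)
print(camera_params('wrist'))
o=sensors.get_obs();print('tool y',R.from_euler('xyz',o['tcp_rot'],degrees=True).as_matrix()[:,1])
E
```

```text
[array([0.5881, 0.23  , 0.054 ]), array([0.5211, 0.1188, 0.054 ]), array([0.4487, 0.1729, 0.054 ])] 0.12982465097199375 0.09038014162414221
[0.5184  0.20145 0.046  ] [np.float64(-31.069719543786036), np.float64(-36.768466852024645)]
fin [0.52057647 0.26023999 0.073     ] proj [127.4 192.2] [ 76.56 163.68] side [157.52 237.16]
far [0.51838356 0.1279517  0.05      ] close dir yaw -3.319093197905339
[157.52 294.36]
[ 36.96 176.  ]
[220.44  18.04]
[340.56 120.12]
{'fx': 312.452691585635, 'fy': 312.452691585635, 'cx': 257.71531032670487, 'cy': 189.18825044915576, 'k1': -0.0815123140488696, 'tool_from_camera': array([[-2.97078736e-04, -9.44599868e-01, -3.28224009e-01,
         8.52056033e-02],
       [ 9.99999802e-01, -9.82573126e-05, -6.22333609e-04,
         1.44515935e-03],
       [ 5.55605836e-04, -3.28224129e-01,  9.44599710e-01,
        -1.41737649e-01],
       [ 0.00000000e+00,  0.00000000e+00,  0.00000000e+00,
         1.00000000e+00]])}
tool y [ 0.30202678 -0.9532987  -0.00118786]
```

```bash
python3 -m jog '[[[0.3,0.7,0,0.7,1],[0.38,0.86,0,0.7,1],[0.38,0.86,0,0.7,1],[0.38,0.86,0,0.7,1],[0.38,0.86,0,0.7,1],[0.38,0.86,0,0.7,1],[0.38,0.86,0,0.7,1],[0.38,0.86,0,0.7,1]]]'
python3 -m jog '[[[0.38,0.86,0,0.7,1],[0.38,0.86,0,0.7,1],[0.38,0.86,0,0.7,1],[0.38,0.86,0,0.7,1],[0.38,0.86,0,0.7,1],[0.38,0.86,0,0.7,1],[0.38,0.86,0,0.7,0.6],[0.38,0.86,0,0.7,0.6]]]'
python3 -m jog '[[[0.38,0.86,0,0.7,0.6],[0.38,0.86,0,0.7,0.6],[0.2,0.5,0,0.7,0.6],[0,0,0,0,0.6],[0,0,0,0,0.6]]]'
python3 - <<'E'
from h import *
pt=T('wrist'); im=camera('wrist'); cv2.imwrite('pics/w1.png',im); np.save('w1.npy',pt[1])
o=sensors.get_obs(); print(o['ee_pos'],o['tcp_rot'],o['opening'],o['time'])
for y in(-34,-37): print(y,proj(pt,tray([.518,.2015,.046],y,[-31,50,27])))
E
```

```text
time: 0.9
ee_pos: [0.3142, -0.1866, 0.2312]
tcp_rot: [180.0, -0.0, 45.7]
wrist_force: [1.0, -0.2, 0.3]
opening: 0.0854
grasp_force: 0.0
time: 1.7
ee_pos: [0.4664, 0.1578, 0.231]
tcp_rot: [-180.0, 0.0, 73.8]
wrist_force: [0.7, -0.7, 0.3]
opening: 0.0588
grasp_force: 0.0
time: 2.2
ee_pos: [0.5138, 0.2669, 0.2304]
tcp_rot: [-179.9, 0.1, 84.1]
wrist_force: [-0.4, 0.1, -0.4]
opening: 0.0513
grasp_force: 0.0
[0.51379518 0.26628897 0.23095164] [-1.79956893e+02  4.02503605e-02  8.40434616e+01] 0.051312746515632945 2.25
-34 [264.1 175.5]
-37 [267.2 175.4]
```

View pics/w1.png

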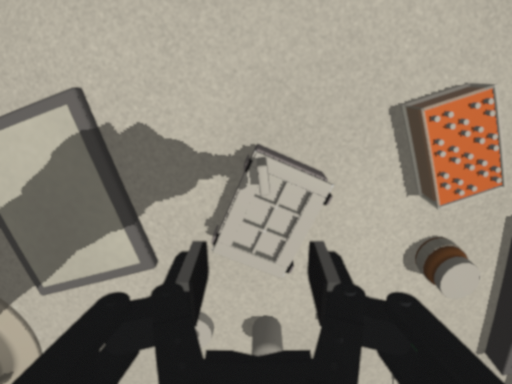

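The tray sits at about (275,210), with the fin upright near (264,178) by its top corner (258,148). I'll enlarge it for exact corners.

```bash
python3 - <<'E'
from h import *
im=cv2.imread('pics/w1.png')[135:285,200:345]
im=cv2.convertScaleAbs(im,alpha=1.5,beta=-60)
cv2.imwrite('pics/w1c.png',cv2.resize(im,None,fx=4,fy=4,interpolation=3))
E
```

```text
(no output)
```

View pics/w1c.png

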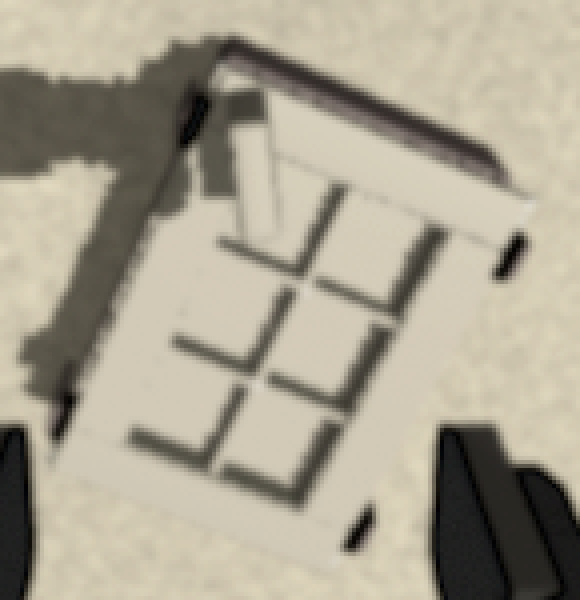

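```bash
python3 - <<'E'
from h import *
pt=(camera_params('wrist'),np.load('w1.npy'))
f=lambda x,y,z: onz(pt,(200+x/4,135+y/4),z)
D,A,B,C=[f(x,y,.054) for x,y in[(218,62),(535,205),(340,567),(52,460)]]
n=np.linalg.norm
print(D,A,B,C,n(A-D),n(A-B),n(B-C),n(C-D))
mid=(A+B+C+D)/4; mid[2]=.046
d=lambda v:np.degrees(np.arctan2(v[1],v[0]))
print(mid,d(A-D),d(B-C),d(A-B)-90,d(D-C)-90)
yaw=np.mean([d(A-D),d(B-C),d(A-B)-90,d(D-C)-90])
P=[f(x,y,.092) for x,y in[(234,125),(269,122),(278,235),(241,240)]]
print('fin top',np.mean(P,0),'len dir',d(P[0]+P[1]-P[2]-P[3]),n(P[0]+P[1]-P[2]-P[3])/2,n(P[0]-P[1]))
print('yaw',yaw,'fin pred',tray(mid,yaw,[-31,50,27]),'far',tray(mid,yaw,[41,-61,4]),'len dir pred',yaw+120.6)
E
```

```text
[0.5128 0.2825 0.054 ] [0.5937 0.2349 0.054 ] [0.5329 0.1257 0.054 ] [0.4523 0.1709 0.054 ] 0.09386463657842603 0.12498511911423693 0.0924088740327465 0.12694412156535648
[0.522925 0.2035   0.046   ] -30.471734708180257 -29.283448753671667 -29.10803502500579 -28.462771890450924
fin top [0.5198   0.261325 0.092   ] len dir 88.16878712910275 0.028164383536658472 0.008102468759581857
yaw -29.33149759432716 fin pred [0.52039229 0.26227572 0.073     ] far [0.52878724 0.13023586 0.05      ] len dir pred 91.26850240567283
```

```bash
python3 -m jog '[[[0.06,-0.04,-0.6,0.6,0.5],[0.06,-0.04,-0.8,0.6,0.5],[0,0,-0.8,0,0.5],[0,0,-0.6,0,0.5],[0,0,-0.2,0,0.5],[0,0,0,0,0.5],[0,0,0,0,0.5]]]'
python3 - <<'E'
from h import *
pt=T('wrist'); im=camera('wrist'); cv2.imwrite('pics/w2.png',im); np.save('w2.npy',pt[1])
o=sensors.get_obs(); print(o['ee_pos'],o['tcp_rot'],o['opening'],o['time'])
E
```

```text
time: 2.95
ee_pos: [0.5208, 0.2626, 0.0834]
tcp_rot: [179.9, -0.1, 90.0]
wrist_force: [0.2, 0.1, 0.7]
opening: 0.0424
grasp_force: 0.0
[0.52103669 0.26287767 0.083638  ] [ 1.79839934e+02 -7.95552020e-02  9.00495681e+01] 0.04277722448295824 3.0
```

View pics/w2.png

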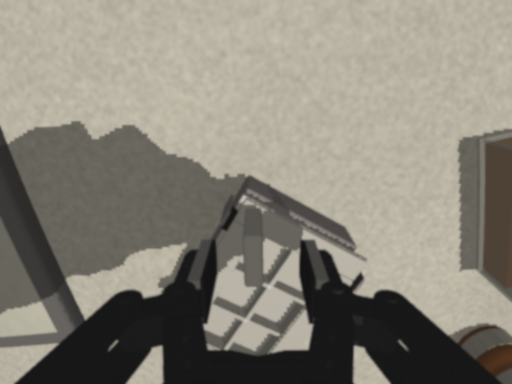

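The fin is between the fingers at column 253, aligned with them, about 1–2 mm off centre. I'll descend and close.

```bash
python3 -m jog '[[[-0.03,0,-0.2,0,0.4],[0,0,-0.24,0,0.4],[0,0,0,0,0],[0,0,0,0,0],[0,0,0,0,0],[0,0,0,0,0],[0,0,0,0,0],[0,0,0,0,0]]]' 25
```

```text
time: 3.8
ee_pos: [0.5184, 0.2626, 0.059]
tcp_rot: [-180.0, 0.0, 90.1]
wrist_force: [-0.5, -1.4, -6.3]
opening: 0.0095
grasp_force: 24.2
```

```bash
python3 -m jog '[[[0,-0.02,0.09,0,0],[0,-0.026,0.094,0,0],[0,-0.028,0.09,0,0],[0,-0.03,0.088,0,0],[0,0,0,0,0],[0,0,0,0,0]]]'
python3 - <<'E'
from h import *
o=sensors.get_obs(); print(o['wrist_force'],o['torque'])
E
```

```text
time: 4.4
ee_pos: [0.519, 0.2575, 0.078]
tcp_rot: [179.9, -0.0, 90.1]
wrist_force: [-0.4, 0.1, -0.4]
opening: 0.0099
grasp_force: 25.1
[-0.39085827  0.05933636 -0.38217155] [-0.01333441 -0.00236146 -0.00603198]
```

```bash
python3 -m jog '[[[0,-0.034,0.088,0,0],[0,-0.036,0.086,0,0],[0.01,-0.04,0.086,0,0],[0.01,-0.042,0.084,0,0],[0,-0.046,0.084,0,0],[0,0,0,0,0],[0,0,0,0,0],[0,0,0,0,0]]]'
python3 - <<'E'
from h import *
o=sensors.get_obs(); print(o['wrist_force'],o['torque'])
s=camera('side');w=camera('wrist');np.save('w3.npy',T('wrist')[1])
cv2.imwrite('pics/w3.png',w)
cv2.imwrite('pics/p3.png',np.hstack([cv2.resize(s[190:340,170:300],(400,462),interpolation=3),cv2.resize(w[120:320,170:343],(400,462),interpolation=3)]))
E
```

```text
time: 5.2
ee_pos: [0.5195, 0.2476, 0.0985]
tcp_rot: [-180.0, 0.0, 90.1]
wrist_force: [-0.4, -0.4, -0.0]
opening: 0.0096
grasp_force: 25.1
[-0.41481788 -0.36983468 -0.00353792] [ 0.04285201 -0.02704337  0.01917112]
```

View pics/p3.png

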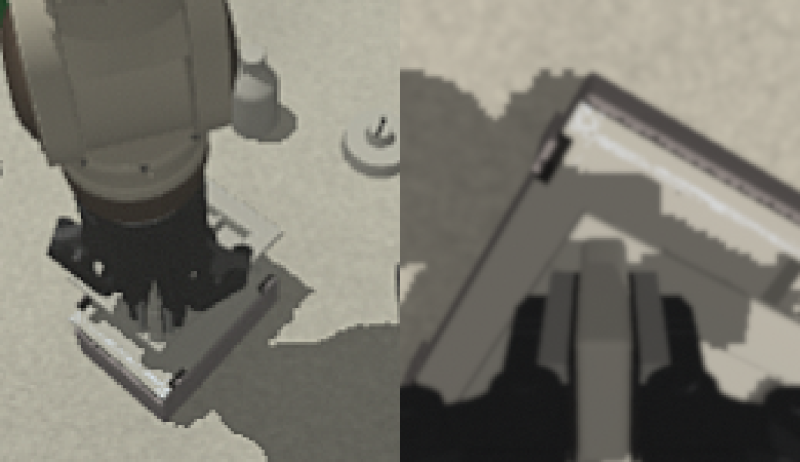

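The corner is up, with the lower tray's rim and two released grippers visible beneath. I'll check the tilt against predicted corner positions.

```bash
python3 - <<'E'
from h import *
mid=np.array([.5215,.203,.046]); y=-30.
far=tray(mid,y,[41,-61,4]); ax=np.array([1,.0,0])
fin=tray(mid,y,[-31,50,27]); d=(far-fin); d[2]=0; d/=np.linalg.norm(d); ax=np.cross([0,0,1],-d)
print(fin,far,ax)
S=T('side'); W=(camera_params('wrist'),np.load('w3.npy'))
for th in(0,10,18,22):
  r=R.from_rotvec(-ax*np.radians(th)) 
  for nm,c in zip('DABC',[[-45,65,8],[45,65,8],[45,-65,8],[-45,-65,8]]):
    X=far+r.apply(tray(mid,y,c)-far)
    if th==0: X=X+[0,-.015,.0395]
    s=(proj(S,X)-[170,190])*[400/130,462/150]; w=(proj(W,X)-[170,120])*2.31+[400,0]
    print(th,nm,X.round(3),s.round(),w.round())
E
```

```text
[0.51965321 0.26180127 0.073     ] [0.52650704 0.12967245 0.05      ] [-0.99865734 -0.05180268  0.        ]
0 D [0.515 0.267 0.094] [160. 348.] [579. 217.]
0 A [0.593 0.222 0.094] [ 67. 271.] [896. 383.]
0 B [0.528 0.109 0.094] [191. 153.] [627. 685.]
0 C [0.45  0.154 0.094] [282. 219.] [355. 579.]
10 D [0.515 0.279 0.08 ] [157. 373.] [581. 147.]
10 A [0.593 0.235 0.072] [ 66. 302.] [874. 295.]
10 B [0.528 0.124 0.053] [189. 198.] [624. 547.]
10 C [0.45  0.168 0.061] [278. 257.] [380. 463.]
18 D [0.515 0.273 0.101] [156. 351.] [579. 204.]
18 A [0.593 0.23  0.086] [ 64. 287.] [892. 336.]
18 B [0.528 0.123 0.052] [190. 198.] [624. 545.]
18 C [0.45  0.166 0.067] [279. 251.] [376. 481.]
22 D [0.516 0.269 0.111] [156. 339.] [579. 241.]
22 A [0.593 0.228 0.092] [ 64. 279.] [900. 361.]
22 B [0.528 0.123 0.052] [190. 198.] [624. 545.]
22 C [0.45  0.165 0.07 ] [279. 247.] [374. 490.]
```

```bash
python3 - <<'E'
from h import *
s=camera('side');t=camera('top')
cv2.imwrite('pics/s4.png',s);cv2.imwrite('pics/t4.png',t)
cv2.imwrite('pics/p4.png',np.hstack([cv2.resize(cv2.convertScaleAbs(s[240:320,190:270],alpha=1.5,beta=-70),(560,560),interpolation=2)[:, :],cv2.resize(cv2.convertScaleAbs(t[155:235,163:197],alpha=2,beta=-60),(238,560),interpolation=2)]))
S=T('side')
E
```

```text
(no output)
```

View pics/p4.png

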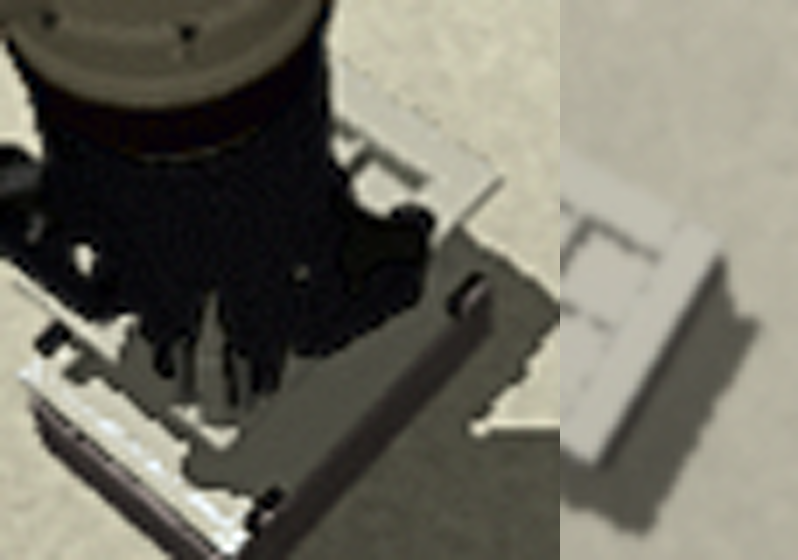

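```bash
python3 - <<'E'
from h import *
S=T('side');Tt=T('top')
def tri(a,b):
    o1,d1=ray(S,a);o2,d2=ray(Tt,b)
    k=np.linalg.lstsq(np.c_[d1,-d2],o2-o1,rcond=None)[0]; p,q=o1+k[0]*d1,o2+k[1]*d2
    return (p+q)/2,p-q
print('C',tri((261.7,265.4),(168.7,220.7)))
# initial: C
print('C0',tri((185+332/4.4,250+118/4.4),(164.5,221)))
print('B0',tri((185+204/4.4,250+25/4.4),(186,191.4)))
for z in(.054,.07,.09): print('B',z,onz(Tt,(185.9,191.4),z))
E
```

```text
C (array([0.44871645, 0.15734194, 0.07991155]), array([1.19690836e-03, 7.46453668e-05, 5.43746745e-05]))
C0 (array([0.4489078 , 0.17280352, 0.0550301 ]), array([9.64335174e-04, 5.98187818e-05, 4.38688010e-05]))
B0 (array([0.52575896, 0.12138298, 0.04267102]), array([0.00704724, 0.00074579, 0.00082616]))
B 0.054 [0.5211 0.1194 0.054 ]
B 0.07 [0.5195 0.1168 0.07  ]
B 0.09 [0.5175 0.1135 0.09  ]
```

Triangulating corner C gives z = 80 mm, but it should be 67 mm for a pure tip about the far corner. So the grip resisted pivoting: the tilt is only about 9° and the far corner has risen about 19 mm. I'll set the tray back in the nest, then regrip with a lighter, smaller overlap at the fin's top outer edge so it can pivot.

```bash
python3 -m jog '[[[0,0.04,-0.1,0,0],[0,0.05,-0.1,0,0],[0,0.05,-0.1,0,0],[-0.01,0.04,-0.09,0,0],[0,0,0,0,0]]]' 20
python3 -m jog '[[[-0.01,0.04,-0.1,0,0],[0,0.03,-0.1,0,0],[0,0.03,-0.1,0,0],[0,0.02,-0.1,0,0],[0,0,0,0,0],[0,0,0,0,0]]]' 20
```

```text
time: 5.9
ee_pos: [0.5186, 0.2567, 0.0782]
tcp_rot: [-179.9, 0.0, 90.1]
wrist_force: [0.0, -0.7, -1.4]
opening: 0.0094
grasp_force: 25.1
time: 6.5
ee_pos: [0.5192, 0.263, 0.0619]
tcp_rot: [179.8, -0.1, 90.1]
wrist_force: [-4.7, -3.8, 19.6]
opening: 0.0097
grasp_force: 29.0
```

```bash
python3 -m jog '[[[0,0,0,0,0.35],[0,0,0,0,0.35],[0,0,0,0,0.35],[0,0.1,0.2,0,0.35],[0,0.26,0.2,0,0.35],[0,0,0,0,0.35]]]' 20
python3 - <<'E'
from h import *
pt=T('wrist');w=camera('wrist');s=camera('side');np.save('w5.npy',pt[1])
cv2.imwrite('pics/w5.png',w);cv2.imwrite('pics/s5.png',s)
o=sensors.get_obs(); print(o['wrist_force'],o['ee_pos'],o['opening'])
cv2.imwrite('pics/p5.png',np.hstack([cv2.resize(s[230:330,185:275],(450,500),interpolation=3),cv2.resize(w[140:340,190:330],(350,500),interpolation=3)]))
E
```

```text
time: 7.1
ee_pos: [0.5193, 0.2821, 0.081]
tcp_rot: [179.9, -0.1, 90.1]
wrist_force: [0.4, -0.4, -0.1]
opening: 0.0301
grasp_force: 0.0
[-0.17423155 -0.39139056  0.09841998] [0.51866725 0.28083682 0.07939408] 0.029630796819365708
```

View pics/p5.png

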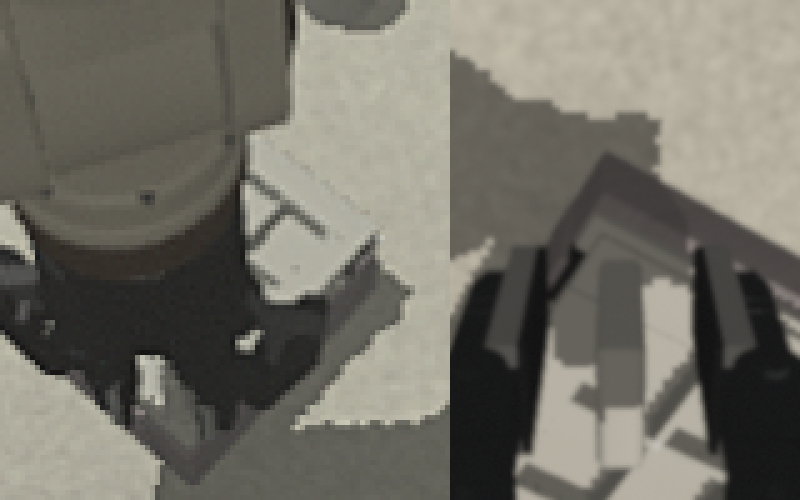

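```bash
python3 - <<'E'
from h import *
W=(camera_params('wrist'),np.load('w5.npy'))
mid=np.array([.5215,.203,.046]);y=-30
for n,c in [('D top',[-45,65,8]),('D low rim',[-45,65,4]),('block base',[-45,65,-46]),('D+6',[-45,65,14]),('D+12',[-45,65,20]),('fin outer top',[-31-7.6,50+12.9,46]),('fin inner top',[-31+7.6,50-12.9,46]),('fin outer base',[-31-7.6,50+12.9,8])]:
    print(n,((proj(W,tray(mid,y,c))-[190,140])*2.5+[450,0]).round())
E
```

```text
D top [598. 223.]
D low rim [598. 215.]
block base [602. 144.]
D+6 [597. 234.]
D+12 [596. 246.]
fin outer top [616. 332.]
fin inner top [618. 452.]
fin outer base [616. 242.]
```

The tray is back in the nest: corner C and the fin ends are within 2–3 mm of where they started. Now I'll regrip the fin's outer top edge with 20 N.

```bash
python3 -m jog '[[[0,-0.08,0,0,0.3],[0,0,0,0,0],[0,0,0,0,0],[0,0,0,0,0],[0,0,0,0,0],[0,0,0,0,0]]]' 20
python3 -m jog '[[[0,-0.038,0.098,0,0],[0,-0.04,0.1,0,0],[0,0,0,0,0]]]' 20
python3 -m jog '[[[0,-0.046,0.096,0,0],[0,-0.046,0.096,0,0],[0,0,0,0,0],[0,0,0,0,0]]]' 20
python3 - <<'E'
from h import *
s=camera('side');cv2.imwrite('pics/s6.png',s);t=camera('top');cv2.imwrite('pics/t6.png',t)
a=cv2.imread('pics/s5.png')
# vertical profile near corner C in before/after
for im in(a,s): 
    g=im.mean(2).astype(int)
    for c in(256,258,260): print(c,g[255:295,c].tolist())
E
```

```text
time: 7.8
ee_pos: [0.5186, 0.2766, 0.0792]
tcp_rot: [-180.0, 0.0, 90.1]
wrist_force: [0.3, 0.1, -0.7]
opening: 0.009
grasp_force: 24.7
time: 8.1
ee_pos: [0.5191, 0.2727, 0.0904]
tcp_rot: [179.9, -0.0, 90.1]
wrist_force: [-0.5, 0.6, -0.2]
opening: 0.0093
grasp_force: 24.7
time: 8.5
ee_pos: [0.5187, 0.268, 0.099]
tcp_rot: [180.0, -0.0, 90.1]
wrist_force: [-0.6, -0.4, -1.3]
opening: 0.0092
grasp_force: 24.7
256 [175, 174, 169, 171, 169, 171, 172, 172, 173, 172, 170, 169, 172, 173, 176, 173, 166, 169, 171, 171, 171, 171, 174, 184, 159, 116, 70, 83, 92, 82, 79, 74, 74, 70, 71, 73, 83, 92, 97, 96]
258 [171, 172, 173, 175, 173, 170, 166, 164, 167, 170, 173, 171, 172, 172, 173, 170, 168, 154, 169, 174, 171, 178, 163, 115, 56, 80, 105, 83, 68, 71, 69, 70, 71, 75, 83, 95, 97, 94, 96, 96]
260 [168, 173, 175, 171, 171, 169, 168, 171, 175, 173, 170, 170, 174, 174, 170, 169, 170, 168, 167, 165, 168, 143, 145, 130, 143, 151, 138, 97, 78, 83, 84, 86, 88, 93, 96, 96, 94, 92, 95, 96]
256 [174, 172, 169, 168, 167, 170, 171, 173, 164, 166, 169, 170, 171, 171, 170, 173, 173, 158, 132, 102, 91, 93, 95, 99, 90, 60, 55, 86, 92, 84, 73, 71, 71, 72, 70, 73, 81, 91, 96, 94]
258 [170, 171, 173, 174, 172, 170, 166, 163, 166, 172, 168, 173, 174, 171, 178, 166, 137, 145, 173, 171, 132, 96, 94, 91, 60, 85, 108, 83, 68, 70, 71, 70, 71, 74, 83, 94, 99, 93, 94, 95]
260 [168, 171, 175, 170, 170, 168, 169, 170, 174, 173, 170, 163, 169, 159, 126, 142, 167, 169, 168, 170, 172, 156, 115, 91, 87, 90, 88, 85, 86, 87, 85, 86, 87, 93, 95, 94, 94, 93, 94, 98]
```

```bash
python3 - <<'E'
from h import *
S=T('side');Tt=T('top'); C0=np.array([.449,.172,.055])
print('rest',proj(S,C0),'far-rest 8deg',proj(S,C0+[0,-.002,.0065]),'level 20',proj(S,C0+[0,-.008,.02]))
s=cv2.imread('pics/s6.png').mean(2).astype(int); t=cv2.imread('pics/t6.png').mean(2).astype(int); t0=cv2.imread('pics/t4.png').mean(2).astype(int)
print(s[262:276,256:268])
tt=cv2.imread('pics/top0.png').mean(2).astype(int)
for im in (tt,t0,t): print(im[184:204:2,178:194])
E
```

```text
rest [260.7 276.5] far-rest 8deg [260.9 274.4] level 20 [261.3 269.1]
[[173 167 163 170 170 170 170 169 170 176 174 168]
 [164 168 166 170 174 173 172 168 169 175 172 170]
 [166 170 172 171 173 175 172 170 171 172 172 171]
 [169 172 168 158 170 171 173 170 170 174 174 171]
 [170 171 173 165 163 171 171 170 170 174 175 170]
 [171 170 174 172 169 175 173 168 166 171 172 172]
 [171 171 171 176 159 149 173 170 168 167 170 172]
 [170 171 178 162 126 145 174 170 166 167 169 172]
 [173 177 166 132 142 167 169 168 167 170 169 171]
 [173 165 137 144 167 173 171 169 170 172 171 168]
 [158 133 145 166 169 166 168 167 169 171 170 168]
 [132 139 173 173 168 165 161 164 168 170 167 168]
 [102 141 171 176 170 167 166 166 170 170 170 169]
 [ 91 105 132 159 172 171 169 166 169 171 171 170]]
[[ 93 100 103 105 106 108 109 109 109 109 109 109 109 109 109 110]
 [ 64  62  66  81  95 106 110 111 109 108 108 109 109 109 110 111]
 [104 101 101 104 111 112 112 110 109 107 107 107 108 108 109 110]
 [113 113 113 113 106  91  89  95 102 107 108 109 110 110 110 109]
 [113 113 112 105  83  62  55  60  81 102 108 1
[... 997 characters left out ...]
 69  70  71  79  98 108 114]]
[[115 115 116 115 115 115 117 116 116 117 116 117 116 116 116 117]
 [116 109 104 107 112 116 117 117 117 115 115 115 116 116 118 118]
 [117 119 119 117 116 117 116 115 116 115 115 115 115 115 116 117]
 [118 121 122 122 121 117 106 105 111 114 115 116 117 117 117 116]
 [121 121 121 121 115  94  70  66  86 109 115 116 116 116 116 116]
 [121 121 121 113  89  63  55  60  79 107 115 116 115 116 116 115]
 [120 120 110  85  62  56  61  68  80 102 114 117 116 116 116 116]
 [120 109  81  59  56  63  68  71  78  97 112 116 116 117 116 115]
 [103  76  58  56  63  69  70  71  71  75  85  89  94 108 114 115]
 [ 73  56  56  63  70  71  70  71  69  70  70  78  99 109 111 113]]
```

Corner C at (260.9,268.8) matches a level lift, so the pads still lock the fin. I'll re-nest the tray and test whether a nearly closed opening command gives a weaker grip that lets it pivot.

```bash
python3 -m jog '[[[0,0.045,-0.1,0,0],[0,0.045,-0.1,0,0],[0,0.04,-0.1,0,0],[0,0.04,-0.1,0,0],[0,0,-0.04,0,0],[0,0,-0.04,0,0],[0,0,0,0,0]]]'
python3 -m jog '[[[0,0,0.04,0,0.08],[0,0,0,0,0.08],[0,0,0,0,0.08]]]'
python3 -m jog '[[[0,0,0.02,0,0.095],[0,0,0,0,0.095],[0,0,0,0,0.095]]]'
python3 -m jog '[[[0,0,0,0,0.105],[0,0,0,0,0.105],[0,0,0,0,0.105]]]'
python3 - <<'E'
from h import *
s=camera('side');cv2.imwrite('pics/s7.png',s)
print(s.mean(2).astype(int)[264:284,256:266])
E
```

```text
time: 9.3
ee_pos: [0.5192, 0.2777, 0.0775]
tcp_rot: [179.8, -0.1, 90.1]
wrist_force: [-4.9, 1.3, 18.4]
opening: 0.0092
grasp_force: 27.7
time: 9.6
ee_pos: [0.5191, 0.2773, 0.0779]
tcp_rot: [179.9, -0.1, 90.1]
wrist_force: [-1.3, 0.4, 9.4]
opening: 0.0096
grasp_force: 26.3
time: 9.9
ee_pos: [0.5189, 0.2769, 0.0781]
tcp_rot: [180.0, -0.0, 90.1]
wrist_force: [1.5, 2.8, 5.2]
opening: 0.0094
grasp_force: 25.7
time: 10.2
ee_pos: [0.5189, 0.2769, 0.078]
tcp_rot: [180.0, -0.0, 90.1]
wrist_force: [0.4, 1.9, 5.1]
opening: 0.009
grasp_force: 25.7
[[172 173 171 171 173 174 173 171 172 173]
 [170 173 173 171 169 174 173 171 171 175]
 [170 172 169 170 171 170 172 169 169 174]
 [171 170 170 172 173 173 172 168 168 172]
 [172 171 173 174 174 173 173 171 167 169]
 [175 173 174 173 170 169 171 170 166 168]
 [174 171 170 170 169 170 170 168 168 171]
 [164 158 168 169 170 172 170 169 171 173]
 [173 164 162 168 167 168 167 168 170 172]
 [175 172 166 167 168 165 164 165 169 170]
 [171 173 173 174 167 158 167 168 171 170]
 [172 173 174 175 163 154 171 168 169 171]
 [172 175 179 156 141 173 175 171 169 170]
 [175 183 166 104 106 156 175 172 169 170]
 [183 165 107  83 109 153 173 171 168 173]
 [150  92  47  81 135 173 175 172 171 174]
 [ 98  50  81 106 149 178 173 170 174 175]
 [ 62  94 106  87 138 175 168 169 170 173]
 [ 84 109  83  67  97 149 172 170 171 172]
 [ 91  84  68  68  79 139 183 179 174 171]]
```

```bash
for g in 0.112 0.118 0.124; do echo; done
python3 -m jog '[[[0,0,0,0,0.112],[0,0,0,0,0.112]]]' | grep -E 'grasp|open'
python3 -m jog '[[[0,0,0,0,0.118],[0,0,0,0,0.118]]]'| grep -E 'grasp|open'
python3 -m jog '[[[0,0,0,0,0.124],[0,0,0,0,0.124]]]'| grep -E 'grasp|open'
python3 -m jog '[[[0,0,0,0,0.13],[0,0,0,0,0.13]]]'| grep -E 'time|grasp|open|force|ee'
```

```text
opening: 0.0094
grasp_force: 14.0
opening: 0.01
grasp_force: 0.2
opening: 0.0109
grasp_force: 0.0
time: 11.05
ee_pos: [0.5185, 0.2765, 0.0777]
wrist_force: [0.6, 0.5, 0.5]
opening: 0.0106
grasp_force: 0.0
```

Force tracks the commanded opening: 0.112 gives 14 N and 0.118 gives about 0 N. I'll peel at about 8–9 N so the fin can pivot.

```bash
python3 -m jog '[[[0,0,0,0,0.114],[0,0,0,0,0.114],[0,0,0,0,0.114]]]'
python3 -m jog '[[[0,-0.02,0.05,0,0.114],[0,-0.02,0.05,0,0.114],[0,-0.02,0.05,0,0.114],[0,-0.02,0.05,0,0.114],[0,0,0,0,0.114]]]' 
python3 - <<'E'
from h import *
s=camera('side');cv2.imwrite('pics/s8.png',s)
print(s.mean(2).astype(int)[264:280,256:266])
S=T('side');C0=np.array([.449,.172,.055])
print(proj(S,C0),proj(S,C0+[0,-.001,.003]),proj(S,C0+[0,-.004,.01]))
E
```

```text
time: 11.35
ee_pos: [0.5186, 0.2766, 0.0778]
tcp_rot: [-180.0, -0.0, 90.1]
wrist_force: [0.4, -0.7, 0.3]
opening: 0.0097
grasp_force: 5.4
time: 11.85
ee_pos: [0.5188, 0.2726, 0.0884]
tcp_rot: [180.0, -0.0, 90.1]
wrist_force: [0.6, -0.5, -0.7]
opening: 0.01
grasp_force: 5.3
[[171 172 171 171 171 174 173 171 170 172]
 [170 172 173 171 169 171 173 170 170 173]
 [169 171 171 169 169 171 171 170 170 174]
 [170 170 170 173 174 173 171 169 165 171]
 [173 172 173 173 173 173 173 171 167 168]
 [163 159 173 174 169 167 170 169 166 166]
 [170 164 164 170 170 170 168 167 167 169]
 [174 170 164 168 170 171 170 169 171 172]
 [169 170 169 174 168 160 168 166 169 172]
 [169 168 170 176 156 139 164 165 169 168]
 [172 171 176 163 142 159 167 167 170 170]
 [172 178 162 136 160 172 168 168 168 171]
 [178 164 114 105 158 179 174 168 168 170]
 [167 124  87  88 114 154 175 171 169 169]
 [130  91  85  91 110 152 172 170 167 171]
 [ 88  53  60  85 136 173 175 171 172 174]]
[260.7 276.5] [260.8 275.5] [261.  272.8]
```

```bash
python3 -m jog '[[[0,-0.023,0.05,0,0.114],[0,-0.023,0.05,0,0.114],[0,-0.023,0.05,0,0.114],[0,-0.023,0.05,0,0.114],[0,0,0,0,0.114]]]' 
python3 - <<'E'
from h import *
s=camera('side');cv2.imwrite('pics/s9.png',s)
print(s.mean(2).astype(int)[262:280,256:266])
pt=T('wrist');w=camera('wrist');cv2.imwrite('pics/w9.png',w);np.save('w9.npy',pt[1])
E
```

```text
time: 12.4
ee_pos: [0.5188, 0.2679, 0.0983]
tcp_rot: [180.0, -0.0, 90.1]
wrist_force: [-0.5, -0.1, -0.5]
opening: 0.0102
grasp_force: 5.3
[[172 166 164 168 170 170 170 168 171 176]
 [172 167 166 170 172 174 172 169 170 173]
 [173 172 170 171 173 173 173 170 172 172]
 [170 173 173 172 170 172 173 170 170 173]
 [161 160 172 170 169 170 171 169 170 174]
 [168 165 164 174 174 173 172 168 167 170]
 [172 171 167 162 160 174 172 172 167 167]
 [169 168 168 168 168 171 171 168 166 166]
 [170 168 170 173 164 157 172 167 167 169]
 [170 169 172 163 136 144 171 169 170 172]
 [169 173 163 135 134 161 169 167 169 171]
 [174 167 139 138 160 166 164 164 168 169]
 [165 131 136 169 173 169 165 166 169 170]
 [127  93 121 164 172 171 169 167 170 171]
 [ 95  89  98 117 156 177 174 171 168 169]
 [ 91  96  92  92 114 155 174 171 169 170]
 [ 99  94  90  95 114 156 174 171 168 171]
 [ 88  58  60  79 102 150 183 175 172 174]]
```

```bash
python3 -m jog '[[[0,0,0,0,0.116],[0,0,0,0,0.116],[0,0,0,0,0.116]]]' 
python3 - <<'E'
from h import *
s=camera('side');cv2.imwrite('pics/s10.png',s)
print(s.mean(2).astype(int)[264:280,256:266])
E
```

```text
time: 12.8
ee_pos: [0.5186, 0.268, 0.0977]
tcp_rot: [-180.0, 0.0, 90.1]
wrist_force: [-0.1, 0.9, -0.4]
opening: 0.0096
grasp_force: 2.8
[[170 173 171 171 173 174 172 170 171 171]
 [170 173 172 171 170 171 172 171 169 172]
 [169 170 170 169 170 170 170 169 170 174]
 [171 170 171 170 172 173 171 169 166 169]
 [172 172 172 173 174 172 171 170 168 168]
 [169 174 173 174 170 169 170 170 166 165]
 [166 161 157 171 170 167 169 167 168 169]
 [166 160 156 166 171 171 171 168 170 171]
 [166 165 163 165 158 155 167 166 169 173]
 [166 167 168 168 159 154 165 165 168 168]
 [167 167 173 162 133 149 167 167 170 170]
 [168 173 165 132 135 164 171 168 169 170]
 [174 164 119  99 147 180 175 171 168 169]
 [165 126  88  90 114 154 174 172 169 170]
 [130  92  85  91 116 159 173 170 168 170]
 [ 87  52  56  82 137 176 172 171 170 174]]
```

Corner C dropped to row 273, as expected for an 8° tip with the far corner resting. I'll continue the arc at this light grip.

```bash
python3 -m jog '[[[0,-0.022,0.047,0,0.116],[0,-0.022,0.047,0,0.116],[0,-0.022,0.047,0,0.116],[0,-0.022,0.047,0,0.116],[0,-0.024,0.046,0,0.116],[0,-0.024,0.046,0,0.116],[0,-0.025,0.046,0,0.116],[0,-0.025,0.045,0,0.116]]]' 
python3 -m jog '[[[0,-0.027,0.045,0,0.116],[0,-0.027,0.043,0,0.116],[0,0,0,0,0.116],[0,0,0,0,0.116]]]' 
python3 - <<'E'
from h import *
S=T('side');s=camera('side');cv2.imwrite('pics/s11.png',s);w=camera('wrist');cv2.imwrite('pics/w11.png',w);np.save('w11.npy',T('wrist')[1])
cv2.imwrite('pics/p11.png',np.hstack([cv2.resize(cv2.convertScaleAbs(s[235:325,190:270],alpha=1.5,beta=-70),(480,540),interpolation=2),cv2.resize(w[130:330,200:318],(320,540),interpolation=2)]))
C0=np.array([.449,.172,.055])
for d in([0,0,0],[0,-.006,.0125],[0,-.018,.043]): print(((proj(S,C0+d)-[190,235])*6).round())
E
```

```text
time: 13.65
ee_pos: [0.5186, 0.2586, 0.1165]
tcp_rot: [180.0, -0.0, 90.1]
wrist_force: [-0.8, 0.4, -0.4]
opening: 0.0101
grasp_force: 2.8
time: 14.05
ee_pos: [0.5186, 0.2559, 0.1208]
tcp_rot: [180.0, 0.0, 90.1]
wrist_force: [-0.1, 0.4, -1.1]
opening: 0.0095
grasp_force: 2.8
[424. 249.]
[427. 219.]
[433. 150.]
```

View pics/p11.png

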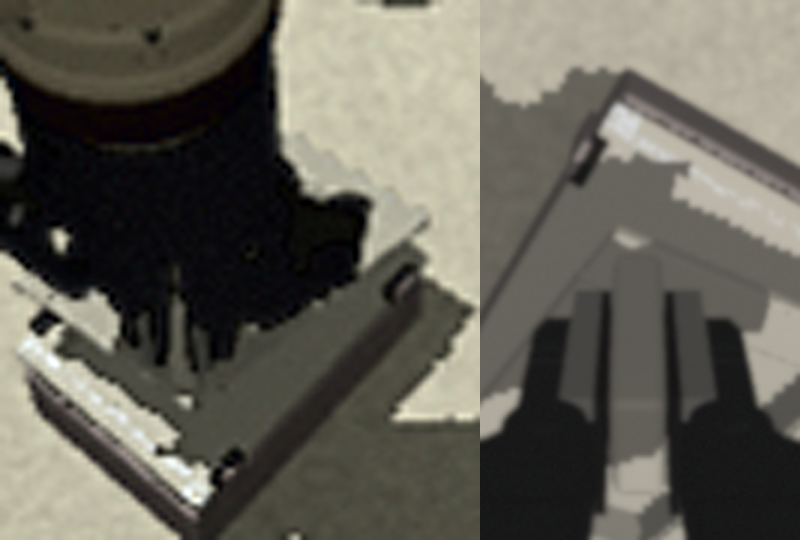

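Corner C at (428,218) matches the far-corner-resting prediction of (427,219). The fin corner is clearly well above the lower rim and is about 43 mm up. Now I'll grip firmly and lift clear.

```bash
python3 -m jog '[[[0,0,0,0,0],[0,0,0,0,0],[0,0,0,0,0]]]' 50
python3 -m jog '[[[0,0,0.05,0,0],[0,0,0.1,0,0],[0,0,0.2,0,0],[0,0,0.4,0,0],[0,0,0.5,0,0],[0,0,0.5,0,0],[0,0,0.25,0,0],[0,0,0,0,0]]]' 50
python3 - <<'E'
from h import *
Tt=T('top');S=T('side')
t=camera('top');s=camera('side');cv2.imwrite('pics/t12.png',t);cv2.imwrite('pics/s12.png',s)
o=sensors.get_obs();print(o['wrist_force'],o['torque'])
for n in('bottle1',(232,196)),('bottle2',(227,155)),('timer',(230,243)): print(n[0],onz(Tt,n[1],.09))
E
```

```text
time: 14.45
ee_pos: [0.5186, 0.256, 0.1207]
tcp_rot: [-180.0, 0.0, 90.1]
wrist_force: [0.3, -0.5, -0.1]
opening: 0.0085
grasp_force: 50.3
time: 15.25
ee_pos: [0.5193, 0.2563, 0.223]
tcp_rot: [179.8, -0.1, 90.1]
wrist_force: [0.3, -0.1, -1.6]
opening: 0.0084
grasp_force: 50.4
[ 0.3475983   0.28549824 -1.66008069] [ 2.73861454e-02 -9.34562823e-03  1.46714991e-05]
bottle1 [0.5038 0.0024 0.09  ]
bottle2 [0.6042 0.0128 0.09  ]
timer [0.3914 0.0091 0.09  ]
```

```bash
python3 -m jog '[[[0,-0.2,0,0,0],[0,-0.4,0,0,0],[0,-0.6,0,0,0],[-0.02,-0.7,0,0,0],[-0.02,-0.7,0,0,0],[-0.02,-0.7,0,0,0],[-0.02,-0.7,0,0,0],[-0.02,-0.7,0,0,0]]]' 50
python3 -m jog '[[[-0.03,-0.7,0,0,0],[-0.02,-0.7,0,0,0],[0,-0.7,0,0,0],[0,-0.7,0,0,0],[0,-0.6,0,0,0],[0,-0.5,0,0,0],[0,-0.3,0,0,0],[0,0,0,0,0]]]' 50
python3 - <<'E'
from h import *
t=camera('top');s=camera('side');cv2.imwrite('pics/t13.png',t);cv2.imwrite('pics/s13.png',s)
# where lower tray stands: compare block corners vs start in top & side
t0=cv2.imread('pics/top0.png').mean(2);s0=cv2.imread('pics/side0.png').mean(2)
for a,b,sl in((t0,t.mean(2),np.s_[150:240,110:205]),(s0,s.mean(2),np.s_[245:335,185:275])):
    A,B=[np.float32(x[sl]) for x in(a,b)]
    A=A/A.mean();B=B/B.mean();print(cv2.phaseCorrelate(A-1,B-1,cv2.createHanningWindow(A.shape[::-1],cv2.CV_32F)))
E
```

```text
time: 16.15
ee_pos: [0.5127, 0.019, 0.2196]
tcp_rot: [-179.9, 0.0, 90.1]
wrist_force: [0.3, 0.1, -1.3]
opening: 0.008
grasp_force: 50.4
time: 16.95
ee_pos: [0.5104, -0.1906, 0.2197]
tcp_rot: [-179.9, -0.0, 89.9]
wrist_force: [0.1, 0.9, -1.1]
opening: 0.0087
grasp_force: 50.3
((-0.09837384081478007, 0.36396501518660784), 0.6649121994221652)
((0.20827793751116275, 0.48030850058489705), 0.466984313564536)
```

The block hasn't moved: the image shift is under 0.5 px. The tray is still tipped about 18°, so I'll lower its far edge onto the fixed pad to level it, then lift.

```bash
python3 -m jog '[[[0.03,0.03,-0.5,0,0],[0,0,-0.6,0,0],[0,0,-0.6,0,0],[0,0,-0.4,0,0],[0,0,-0.2,0,0],[0,0,0,0,0]]]' 25
python3 -m jog '[[[0,0.05,-0.13,0,0],[0,0.05,-0.13,0,0],[0,0.055,-0.13,0,0],[0,0.05,-0.12,0,0],[0,0,0,0,0]]]' 20
```

```text
time: 17.65
ee_pos: [0.512, -0.1864, 0.1047]
tcp_rot: [-179.9, -0.0, 90.1]
wrist_force: [-0.3, 0.8, 0.3]
opening: 0.0085
grasp_force: 50.3
time: 18.15
ee_pos: [0.5126, -0.1769, 0.08]
tcp_rot: [180.0, 0.0, 90.1]
wrist_force: [0.2, 0.9, 3.0]
opening: 0.0083
grasp_force: 51.1
```

```bash
python3 -m jog '[[[0,0,0,0,0.112],[0,0,0,0,0.112],[0,0.035,-0.1,0,0.112],[0,0.035,-0.1,0,0.112],[0,0.035,-0.1,0,0.112],[0,0,0,0,0.112]]]' 20
python3 -m jog '[[[0,0.03,-0.06,0,0.112],[0,0.03,-0.06,0,0.112],[0,0.02,-0.06,0,0.112],[0,0,0,0,0.112],[0,0,0,0,0.112]]]' 20
```

```text
time: 18.75
ee_pos: [0.5121, -0.1717, 0.0641]
tcp_rot: [-179.9, -0.0, 90.1]
wrist_force: [0.3, -0.2, -0.9]
opening: 0.0096
grasp_force: 13.4
time: 19.25
ee_pos: [0.5126, -0.1679, 0.0562]
tcp_rot: [-180.0, -0.0, 90.1]
wrist_force: [-0.3, -0.2, -0.1]
opening: 0.0095
grasp_force: 13.4
```

```bash
python3 -m jog '[[[0,0,-0.03,0,0.112],[0,0,-0.02,0,0.112],[0,0,0,0,0.112]]]' | grep -E 'ee|wrist'
python3 -m jog '[[[0,0,-0.03,0,0.112],[0,0,0,0,0.112],[0,0,0,0,0.112]]]' | grep -E 'ee|wrist'
python3 -m jog '[[[0,0,-0.03,0,0.112],[0,0,0,0,0.112],[0,0,0,0,0.112]]]' | grep -E 'ee|wrist'
python3 - <<'E'
from h import *
t=camera('top');s=camera('side');cv2.imwrite('pics/t14.png',t);cv2.imwrite('pics/s14.png',s)
S,Tt=T('side'),T('top'); m=np.array([.5155,-.2435,.022])
for c in [[-45,65,8],[45,65,8],[45,-65,8],[-45,-65,8]]:
    X=tray(m,-30,c); print(X.round(3),proj(S,X),proj(Tt,X))
E
```

```text
ee_pos: [0.5126, -0.168, 0.0537]
wrist_force: [0.0, 0.7, 0.9]
ee_pos: [0.5125, -0.1681, 0.0522]
wrist_force: [-0.8, 0.6, 1.1]
ee_pos: [0.5126, -0.168, 0.0506]
wrist_force: [-0.1, -0.4, 0.9]
[ 0.509 -0.165  0.03 ] [259.  176.9] [298.8 194.5]
[ 0.587 -0.21   0.03 ] [236.2 163.3] [315.3 163.8]
[ 0.522 -0.322  0.03 ] [263.  141.8] [360.3 188. ]
[ 0.444 -0.277  0.03 ] [285.3 153.9] [344. 219.]
```

```bash
python3 -m jog '[[[0,0,-0.04,0,0.112],[0,0,0,0,0.112],[0,0,0,0,0.112]]]' | grep -E 'ee|wrist'
python3 -m jog '[[[0,0,-0.04,0,0.112],[0,0,0,0,0.112],[0,0,0,0,0.112]]]' | grep -E 'ee|wrist'
python3 - <<'E'
from h import *
s=camera('side');cv2.imwrite('pics/s15.png',s);g=s.mean(2).astype(int)
b=cv2.imread('pics/side0.png').mean(2).astype(int)
print('side now cols 256-296 step2, rows 134-172'); 
for r in range(134,186,2): print(r,g[r,252:296:2], )
E
```

```text
ee_pos: [0.5126, -0.168, 0.0486]
wrist_force: [-0.6, 0.3, 0.1]
ee_pos: [0.5128, -0.1678, 0.048]
wrist_force: [-4.4, 3.7, 10.9]
side now cols 256-296 step2, rows 134-172
134 [ 40  39  36  42  37  39  38  38  39  38 119 159 155 157 158 160 161 161
 160 159 157 158]
136 [ 38  40  36  41  39  40  38  39  40  36 123 161 159 161 160 159 159 160
 158 157 161 159]
138 [ 38  38  39  39  41  38  37  42  38  34 122 159 161 159 157 162 161 159
 157 155 161 160]
140 [ 42  40  39  39  39  38  38  39  39  35 124 157 157 159 160 158 159 161
 159 157 158 161]
142 [ 41  38  39  39  39  38  41  38  40  36  43 170 159 158 162 162 158 158
 159 157 159 156]
144 [ 41  42  40  40  42  40  37  41  41  41  34 123 150 147 164 161 160 158
 160 159 159 161]
146 [ 41  40  41  43  40  39  41  40  39  41  39  55  99  71 143 161 157 157
 158 157 158 158]
148 [ 39  40  38  40  40  40  40  41  39  39  41  50  48  41  43 166 156 158
 163 159 157 160]
150 [ 41  41  42  40  42  40  39  42  38  47  99  49  53  50  49 167 157 160
 156 158 154 157]
152 [ 41  41  40  39  39  41  40  33  58 129  72  49  40  39  99 166 157 159
[... 723 characters left out ...]
6 119  84  82 157 114  89 129 161 155
 155 154 154 160]
170 [ 20  74  64  77  78  33 126 129  75  88  83 154 168  98  51 124 158 157
 154 158 159 163]
172 [104  71  73  77  76  41  86  84  90  86 141 131 133  71  56 103 129 125
 146 162 156 149]
174 [ 95  82  87  78  76  90  86  91  91  91  88  88  90  80  57  81  88  85
  84  78 127 112]
176 [91 91 86 94 87 89 92 92 89 92 89 90 90 82 58 79 91 89 89 90 87 88]
178 [95 95 94 94 93 95 95 95 95 94 95 94 94 86 59 76 90 88 90 89 89 90]
180 [60 60 55 54 57 56 55 56 56 56 55 56 56 57 60 75 90 89 89 91 88 89]
182 [65 64 62 62 61 64 63 62 64 63 62 64 63 62 60 76 92 91 92 90 88 90]
184 [57 60 63 62 64 62 65 62 63 65 64 63 64 64 64 86 87 88 89 88 88 88]
```

Force rose to 11 N, so the tray is flat on the pad. I'll relax the grip to let it seat, clamp firmly and lift.

```bash
python3 -m jog '[[[0,0,0.02,0,0.116],[0,0,0.01,0,0.116],[0,0,0,0,0.116],[0,0,0,0,0],[0,0,0,0,0],[0,0,0,0,0],[0,0,0,0,0]]]' 60
python3 -m jog '[[[0,0,0.1,0,0],[0,0,0.3,0,0],[0,0,0.5,0,0],[0,0,0.5,0,0],[0,0,0.3,0,0],[0,0,0.14,0,0],[0,0,0,0,0],[0,0,0,0,0]]]' 60
python3 - <<'E'
from h import *
t=camera('top');s=camera('side');w=camera('wrist');
for n,i in zip('tsw',(t,s,w)): cv2.imwrite(f'pics/{n}16.png',i)
np.save('w16.npy',T('wrist')[1])
S,Tt,W=T('side'),T('top'),T('wrist'); m=np.array([.5155,-.2435,.114])
for n,c in zip('DABC',[[-45,65,8],[45,65,8],[45,-65,8],[-45,-65,8]]):
    X=tray(m,-30,c); print(n,X.round(3),proj(S,X),proj(Tt,X),proj(W,X))
g=t.mean(2).astype(int)
for r in range(158,232,3): print(r,g[r,296:376:3])
E
```

```text
time: 21.6
ee_pos: [0.5126, -0.168, 0.0483]
tcp_rot: [-180.0, -0.0, 90.1]
wrist_force: [-0.9, 1.2, 3.3]
opening: 0.0082
grasp_force: 58.9
time: 22.4
ee_pos: [0.5123, -0.1679, 0.1393]
tcp_rot: [-179.9, -0.0, 90.1]
wrist_force: [0.2, 0.3, -0.6]
opening: 0.0083
grasp_force: 58.6
D [ 0.509 -0.165  0.122] [259.2 153.7] [302.6 191. ] [250.8 231.4]
A [ 0.587 -0.21   0.122] [235.  140.1] [320.6 157.6] [376.1 295.6]
B [ 0.522 -0.322  0.122] [263.5 118.8] [369.7 183.9] [269.3 414.9]
C [ 0.444 -0.277  0.122] [287.2 130.8] [352.  217.7] [160.5 372.4]
158 [ 42  46  90 110 110 110 111 108  86  98  98 100 100 102 102 103 104 104
 105 106 107 107 108 109 109  80 100]
161 [ 44  47 103 110 110 110 110 101  91  95  96  96  97  98  99 100 101 102
 102 103 104 105 105 106 106  62 108]
164 [ 43  57 109 110 110 110 110  82  90  92  92  93  95  95  96  97  98  99
 101 101 102 102 103 104  97  68 109]
167 [ 42  78 110 110 110 110 109  79  87  88  89  90  92  92  94  95  95  97
  97  98  99 100 101 101  77  94 110]
170 [ 45  99 110 110 110 110 103  82  84  85  86  87  88  89  90  91  93  93
  94  95  96  97  
[... 1619 characters left out ...]
9 100 105]
215 [ 91  95  98 100 102 104 106 108 110 111 112 111 109 108 105 103 102  99
  96  90  83  93  95  96  97  97 108]
218 [ 93  96  99 101 103 105 107 109 111 112 111 111 109 107 105 104 102  99
  95  86  88  90  91  92  94  97 111]
221 [ 94  97 100 102 103 105 108 109 111 111 111 110 109 106 105 103 101  98
  95  86  85  86  88  89  90 105 113]
224 [ 96  99 100 102 104 106 108 110 112 112 111 109 108 106 105 103 100  98
  94  89  82  83  84  85  89 111 112]
227 [ 97  99 101 103 105 107 109 111 112 112 111 109 108 106 104 103 100  97
  93  88  79  78  79  81 105 112 112]
230 [ 98  99 101 103 106 107 109 111 112 112 111 109 107 105 104 102 100  97
  93  88  79  72  74  82 113 109 112]
```

```bash
python3 - <<'E'
import cv2,numpy as np
np.set_printoptions(linewidth=200)
s=cv2.imread('pics/s16.png').mean(2).astype(int)
print('side rows 120-150, cols 268-300')
for r in range(120,152): print(r,*s[r,268:300])
w=cv2.imread('pics/w16.png').mean(2).astype(int)
print('wrist A')
for r in range(264,324,3): print(r,*w[r,330:420:3])
print('wrist D')
for r in range(212,262,2): print(r,*w[r,220:290:3])
E
```

```text
side rows 120-150, cols 268-300
120 36 38 36 36 37 34 38 44 40 57 108 108 61 78 114 148 157 154 155 156 158 161 161 161 161 159 158 159 159 161 161 162
121 36 34 35 34 34 33 42 49 46 43 50 46 32 27 38 123 162 155 156 157 156 157 155 158 160 159 157 157 160 158 159 159
122 36 38 34 31 38 47 45 46 48 45 47 46 47 40 35 118 163 157 156 156 157 156 156 158 159 157 157 160 159 161 160 158
123 37 35 31 49 107 110 42 47 49 47 49 51 47 44 59 127 162 157 157 157 155 155 157 158 159 158 160 159 159 160 160 159
124 35 28 46 113 154 119 38 48 48 49 44 42 38 36 85 142 162 157 156 158 157 153 154 157 158 158 157 158 159 160 159 158
125 31 47 106 160 163 98 40 48 47 43 38 38 35 29 93 147 160 158 157 158 156 155 153 157 160 159 158 157 158 159 158 158
126 40 107 159 175 150 85 42 49 45 41 38 39 33 27 106 158 161 158 157 156 156 157 159 159 160 160 160 159 161 162 161 158
127 66 131 171 161 111 42 43 50 39 39 38 37 33 31 122 168 162 159 158 159 156 157 158 159 159 159 160 163 162 163 161 158
128 87 107 126 112 52 28 42 47 41 37 40 35 26 70 136 164 160 159 158 157 157 158 159 158 157 157 160 159 160 15
[... 6696 characters left out ...]
3 99 100 141
244 99 99 99 100 99 87 68 67 66 30 65 81 81 81 81 71 24 64 67 69 77 90 109 169
246 99 99 94 93 91 80 67 67 64 28 66 81 81 81 81 72 25 62 68 68 76 84 96 155
248 99 93 56 48 49 61 68 68 65 27 66 81 81 82 81 71 23 60 68 68 64 47 43 76
250 99 68 25 24 25 58 67 67 63 25 66 81 81 81 81 72 23 60 68 68 62 27 23 25
252 90 35 23 24 26 60 68 68 62 25 65 81 81 81 81 72 23 58 67 68 65 27 23 22
254 79 25 22 23 27 63 68 67 62 23 66 81 81 81 81 73 23 58 68 68 66 30 23 23
256 71 24 24 24 29 65 68 68 62 23 66 81 81 81 81 73 25 57 68 68 68 33 24 23
258 61 25 25 26 34 66 67 68 59 22 67 81 81 81 81 73 25 54 68 68 67 37 25 24
260 49 24 25 24 35 66 68 68 56 22 67 81 81 81 81 74 25 51 68 67 67 40 25 26
```

The wrist camera sees corners D (250,227) and A (372,292), and the side camera sees C at about (288,132). All are within about 4 px of the prediction for a level tray centred 10 cm above the pad, so I'm handing in.

```bash
python3 -m jog '[[[0,0,0,0,0],[0,0,0,0,0],[0,0,0,0,0]]]' 60
python3 - <<'E'
from h import *
print(abs(sensors.get_obs()['qd']).max()); print(ticket.job_done())
E
```

```text
time: 22.85
ee_pos: [0.5125, -0.168, 0.1401]
tcp_rot: [-180.0, -0.0, 90.1]
wrist_force: [0.3, -0.9, -0.7]
opening: 0.008
grasp_force: 58.6
0.175149016983032
the job is handed in; nothing more can be done
None
```

The job is handed in (no verdict shown): the tray is held still and level within about 2° over the pad centre, about 10 cm up; the clean peel came on the third try, after two where the far corner lifted, and I levelled the tray by pressing it on the fixed pad.

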